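# Hang the round seal on the side-opening hook of the seal rack

## Robot

A 6-joint arm with a two-finger parallel gripper is mounted at the origin on the work surface. World frame = base frame: x ahead of the robot, y to its left, z up, the work surface at z = 0. Lengths are in m, angles in rad, forces in N, time in s.
With the tool pointing down it reaches from about 0.375 to 0.925 m from the base axis. Payload 5.7 kg.
Tool frame: the origin (TCP) lies at the very end of the fingers, on their centre line; the grasp point (between the pads) lies grip_point_offset behind it (grip_point_offset is the distance from the TCP to the grasp point, in m); z points along the fingers, y is the line along which they close (so a half turn about z gives the same grasp; the last joint's range is limited). The gripper opens to 85 mm and grips with 20 to 120 N. Pads are 22 mm wide; open, the fingers measure 114 mm over their backs; the gripper's body (76 mm by 85 mm) begins 54 mm behind the grasp point. The pads swing forward as they close: fully open they stand 13 mm farther back than shut.
Start: joints at [1.148, 0.359, 1.51, -0, 1.272, -0.115], TCP at [0.182, 0.572, 0.231] pointing down, gripper open.
Joint ranges: [-2.97, 2.97], [-1.01, 2.36], [0.21, 2.38], [-0.96, 4.11], [0.2, 2.71], [-2.98, 2.98]. Speed limits (rad/s): [2.39, 2.39, 3.14, 3.14, 3.14, 3.14].

## Interface

Orientations are given as a unit quaternion [w, x, y, z].
In Python, from plant import * gives the robot as it stands.
- The arm moves only by the shell command python3 -m creep 'ROWS' [FORCE]. ROWS is JSON, one flat list of numbers, 7 for each row, row after row: the finger opening in mm, from 0 to 85.4, then the shift along the tool's x, y, z in mm, then the turn, a rotation vector about the tool's x, y, z in degrees. A call has 1 to 12 rows; each row is the pose to reach, as a shift and turn from the pose commanded when the call began, along the tool's axes at that moment; what a row does not reach only later rows make up. A row lasts 1/8 s, in which the tool goes at most 62.5 mm and 10.7 degrees, less where a joint would pass 70% of its speed; a pose out of reach is approached as far as the arm can. A call with a gripper value outside its range is refused whole. The fingers move at their own pace and stop on an object; FORCE is the grip in N (left out, the last holds). Time passes only in rows, so rows that repeat a pose let the fingers close. It gives the time, the measured TCP pose, the force, the opening and the grip force at its end, in the units of the state.
- get_state(): the state, without advancing time (a new reading comes with each control period).
- get_image(name): name is "side" or "top" or "wrist"; returns the picture (384x512x3 uint8, red, green, blue); there is no depth.
- get_calibration(name): a dict with "K" (3x3 intrinsics, pixels), "k1" (the pictures are not rectified: a ray, as slopes to the right and down, at radius r is drawn at 1 + k1 r^2 times it, then the intrinsics apply), "rvec" (rotation vector, rad) and "tvec" (3), from world to camera coordinates, as OpenCV has them. Camera axes: x right, y down, z forward; pixel columns grow to the right and rows downward; lengths in m; the calibration is good to about 2 mm. A picture is of the moment at which its call begins: read the wrist's pose just before it. get_calibration takes no time and is no camera call; for the wrist camera it gives the pose at the moment of the call.
- sign_off(): hands the job in; it is judged then, once.
The state is a dict: "time_s": time; "qpos": joint angles; "dq": joint speeds; "joint_torque": joint torques, N m; "eef_pos": TCP position; "eef_rot": TCP orientation; "wrist_force": force on the tool from outside, world axes, zero at the start; "moment": the same for the moment, N m; "grip_width": finger opening in m; "grasp_force": force on a finger pad.
Only numpy, scipy, OpenCV 4.12 (cv2) and the standard library are available. Lean on these libraries where they do the work, as an engineer would, in place of code of your own. Each camera call takes 0.05 s, during which the arm holds its last target. There are 200 camera calls.

## Task

Put the round seal away: take the round-based seal from beside the file box and hang it on the rack's hook, changing your grip on the way as the tray above the hook demands. Bring its stem in sideways through the hook's open end with the collar raised over the lips, then lower it gently, still held, until the collar rests on the prongs behind the lips. Only then let go and back away, so that it hangs upright and still; leave the square seal, lidded cup, remote control and ink tin where they are.

Things in the scene. Friction and masses are not known exactly. Their poses are not given: they have to be found in the camera images.
- seal_center (a point): Centre of the round seal, a loose rubber stamp of about 140 g standing upright, 115 mm tall; z up its axis, this point 57.5 mm above its underside. From below: round black die 42 mm across (0 to 14 mm up), 34 mm wooden foot (to 22), steel stem 12 mm in diameter (to 62), steel collar 30 mm in diameter (to 68), round wooden handle 22 mm in diameter (to 115).
- seal_handle (a point): Where to grip the round seal: on its axis, in the upper half of the handle, 97 mm above its underside; gripped here the fingertips stay clear of the collar and the hook's lips. The hook needs the seal upright and the tool tilted, but at its start the file box leaves room only for an upright gripper: set the seal down upright on free desk and grip it again with the tool tilted.
- seal: The same round seal, given by its origin at the centre of its underside.
- hook_seat (a point): Seat of the rack's hook: where the stem's axis hangs, at the level of the prongs' tops, 130 mm above the desk. x towards the column, y along the prongs, z up. The hook is a level fork 10 mm thick: two prongs along y, 10 mm wide, with a 15 mm gap between them (x -7.5 to 7.5) for the stem, closed at y = +7.5 mm, open only towards -y. The hung seal's collar lies on both prongs.
- hook_mouth (a point): Open end of the hook, 45 mm from the seat towards -y, same axes. The prongs' ends flare here into a funnel about 25 mm wide that narrows to 15 mm within 20 mm. Each prong carries a lip 6 mm high, from 28 to 20 mm before the seat; the collar must pass above the lips and come down behind them. The stem meets the closed end 1.5 mm past the seat.
- rack: Seal rack, fixed, but placed and turned differently each time; origin on the desk right below the hook's seat, x from the hook to the column, roughly to the robot's left, so the hook opens away from the robot; z up. Base plate 180 x 160 x 12 mm (x -50 to 130), column 20 x 30 mm at x 75 to 95, an arm from it to the hook at the hook's level, and a tray on top.
- tray_edge (a point): Lower near edge, at mid-length, of the rack's tray that stands above and beyond the hook: 14 mm past the hanging stem's axis, 214 mm above the desk. Tray x 14 to 154, y -100 to 100, z 214 to 244 mm (contents to 265). A gripper pointing straight down strikes it: at the hook lean the tool back to the rack's -x side by 30 to 45 degrees, fingers pointing down and on to +x.
- square_seal: Bystander: a shorter stamp 90 mm tall with a square base 42 x 42 mm and no collar; origin at the centre of its underside. It starts about 130 mm beside the round seal, on either side.
- teacup: Bystander: white lidded cup 102 mm in diameter and 82 mm tall; origin at the centre of its underside.
- remote: Bystander: white remote control 150 x 46 x 18 mm lying on the desk, long side along its x; origin at the centre of its underside.
- ink_tin: Bystander: closed round tin 78 mm in diameter and 24 mm tall; origin at the centre of its underside.
- file_box: Fixed upright file box 260 x 80 x 160 mm (x, y, z; papers in it to 170 mm), differently placed each time; origin at the centre of its underside. The two seals start 65 mm either side of its middle along x, their axes about 58 mm in front of its +y face, which looks to the rack. There a gripper has to point straight down, closing along the box's x.
Not all that is in view belongs to the job. Leave any orange or yellow look-alike of the seal alone.

How it is judged:
By the outcome, as a careful person would: the job done as asked, in the order asked, and still so for the second after the job is handed in, with the robot touching nothing.
It also fails if it takes over 61 s, if anything falls off the work surface, if the arm or the gripper's body presses on something with over 40 N, if the wrist force passes 120 N, or if a joint passes its speed limit or range.

## Working session

There is one attempt and no reset: what is moved stays moved. The work goes in short steps, Python scripts to look and compute and a shell command to move; the robot and the scene stay as the last step left them, time stands still between calls to the robot, and variables do not carry over. Pictures are saved under pics/ and viewed, at most 10 in all, crops included, and the job is handed in when it is done.

```bash
mkdir -p pics; ls; python3 - <<'E'
from plant import *
import cv2,numpy as np
s=get_state();print({k:(np.round(v,3).tolist()) for k,v in s.items()})
try: print(grip_point_offset)
except Exception as e: print(e)
a=get_image("side");b=get_image("top")
cv2.imwrite("pics/side.png",a[:,:,::-1]);cv2.imwrite("pics/top.png",b[:,:,::-1])
for n in("side","top","wrist"):
  c=get_calibration(n);R=cv2.Rodrigues(np.array(c["rvec"],float))[0];print(n,np.round(c["K"],1).tolist(),c["k1"],"pos",np.round(-R.T@np.array(c["tvec"]).ravel(),3),np.round(R,2).tolist())
E
```

```text
pics
{'time_s': 0.0, 'qpos': [1.148, 0.36, 1.511, 0.0, 1.272, -0.115], 'dq': [0.001, -0.0, -0.001, 0.001, 0.0, -0.002], 'joint_torque': [0.001, -52.762, -27.862, -0.0, 0.013, 0.0], 'eef_pos': [0.182, 0.571, 0.23], 'eef_rot': [-0.0, 0.153, 0.988, -0.001], 'wrist_force': [-0.637, -0.197, -0.266], 'moment': [-0.025, 0.003, 0.022], 'grasp_force': 0.0, 'grip_width': 0.085}
0.0187
side [[411.7, 0.0, 252.7], [0.0, 411.7, 184.4], [0.0, 0.0, 1.0]] 0.037988634140997964 pos [0.469 0.452 0.765] [[-0.96, -0.3, 0.01], [-0.23, 0.72, -0.66], [0.19, -0.63, -0.75]]
top [[460.8, 0.0, 260.5], [0.0, 460.8, 195.8], [0.0, 0.0, 1.0]] -0.1458184701406962 pos [ 0.537 -0.067  1.137] [[-0.01, -1.0, 0.02], [-1.0, 0.01, -0.06], [0.06, -0.02, -1.0]]
wrist [[270.3, 0.0, 250.8], [0.0, 270.3, 192.1], [0.0, 0.0, 1.0]] -0.023942678619814885 pos [0.101 0.597 0.373] [[0.3, 0.95, -0.0], [0.9, -0.29, 0.32], [0.31, -0.1, -0.95]]
```

View pics/top.png

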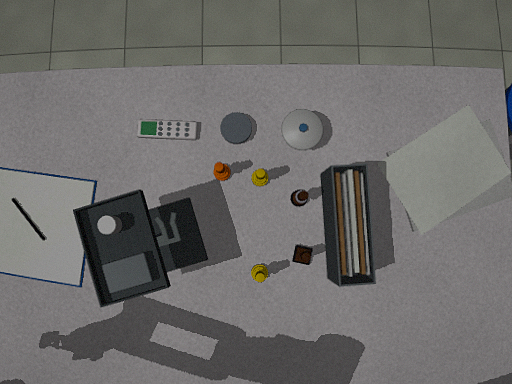

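View pics/side.png

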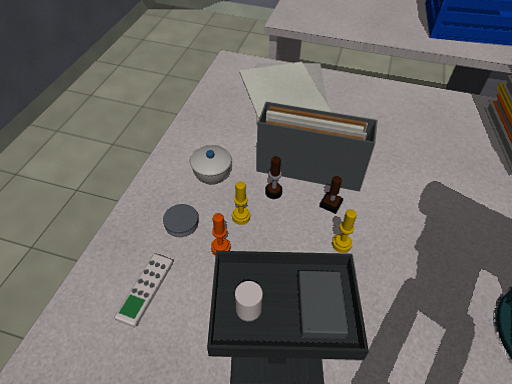

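The top view shows the dark round seal at (300,198) and the square one at (303,254). The look-alikes are yellow at (260,177) and (260,272), and orange at (222,171). The file box is at (348,225), the hook at (167,232) and the tray at (120,248). In the side view the round seal with its steel collar is at (275,175) and the square one at (333,193). I choose the dark seal with the round base and steel collar, and check it in a close crop.

```bash
cat > h.py <<'E'
import cv2,numpy as np
from plant import *
def cam(n):
    c=get_calibration(n);R=cv2.Rodrigues(np.array(c["rvec"],float))[0];t=np.array(c["tvec"],float).ravel()
    return np.array(c["K"],float),c["k1"],R,t
def ray(C,uv):
    K,k,R,t=C
    p=cv2.undistortPoints(np.array([[uv]],float),K,np.array([k,0,0,0,0.]))[0,0]
    d=R.T@np.array([p[0],p[1],1]);return -R.T@t,d/np.linalg.norm(d)
def onz(C,uv,z):
    o,d=ray(C,uv);return o+d*(z-o[2])/d[2]
def proj(C,P):
    K,k,R,t=C
    return cv2.projectPoints(np.array(P,float).reshape(-1,1,3),cv2.Rodrigues(R)[0],t,K,np.array([k,0,0,0,0.]))[0][:,0]
def tri(rs):
    A=np.zeros((3,3));b=np.zeros(3)
    for o,d in rs: M=np.eye(3)-np.outer(d,d);A+=M;b+=M@o
    X=np.linalg.solve(A,b);return X,[round(float(np.linalg.norm((np.eye(3)-np.outer(d,d))@(X-o))),4) for o,d in rs]
E
python3 - <<'E'
from h import *
T=cv2.imread("pics/top.png");S=cv2.imread("pics/side.png")
def crop(I,x,y,w,h,f): return cv2.resize(I[y:y+h,x:x+w],(w*f,h*f),interpolation=cv2.INTER_CUBIC)
a=crop(T,280,180,50,37,8);b=crop(S,250,145,50,37,8)
c=crop(T,142,195,50,37,8);c=cv2.convertScaleAbs(crop(T,145,200,50,37,8),alpha=2.5);d=crop(T,285,235,50,37,8)
cv2.imwrite("pics/c1.png",np.vstack([np.hstack([cv2.convertScaleAbs(a,alpha=1.5),cv2.convertScaleAbs(b,alpha=1.5)]),np.hstack([c,cv2.convertScaleAbs(d,alpha=1.5)])]))
# tray and box outline in top view: dark masks
g=T.max(2)
m=((g<75)).astype(np.uint8)
for nm,(x0,y0,x1,y1) in dict(tray=(70,185,175,310),box=(318,160,380,290)).items():
    mm=np.zeros_like(m);mm[y0:y1,x0:x1]=m[y0:y1,x0:x1]
    cs=cv2.findContours(mm,0,1)[0];k=max(cs,key=cv2.contourArea);r=cv2.minAreaRect(k);print(nm,r)
    q=cv2.approxPolyDP(cv2.convexHull(k),3,True)[:,0];print(q.tolist())
E
```

```text
tray ((128.5230712890625, 246.18463134765625), (112.37545776367188, 101.46041107177734), 82.87498474121094)
[[174, 201], [174, 269], [170, 285], [132, 301], [100, 306], [81, 275], [73, 210], [93, 194], [136, 190]]
box ((347.7560729980469, 224.80490112304688), (121.695556640625, 52.78627395629883), 83.6598129272461)
[[367, 164], [379, 268], [375, 283], [338, 285], [327, 277], [320, 176], [330, 166]]
```

View pics/c1.png

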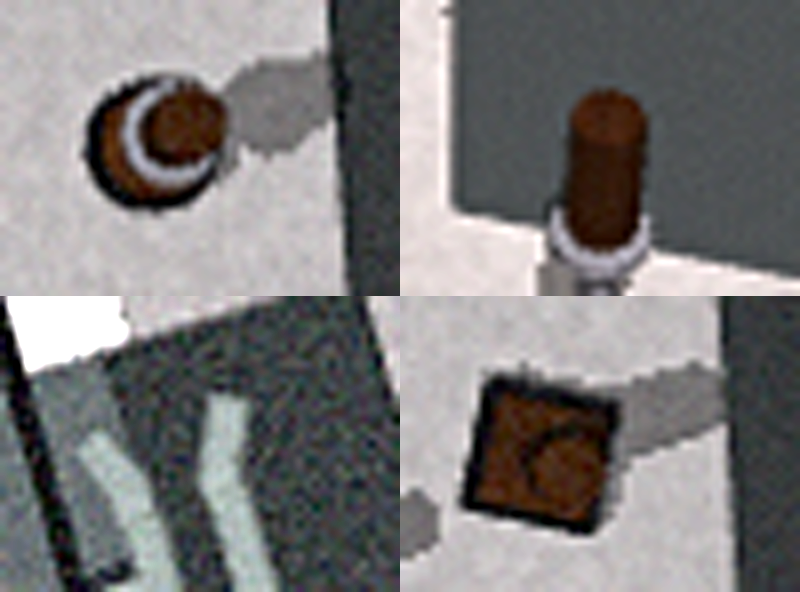

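Crop: the top-left panel shows the dark seal with round die, wooden foot, ring collar and handle, its top at full-picture (303.5,195.3). In the side view the handle top is at (276,160). The square seal (bottom right) is clearly different. The hook's prong tips are at about (157,218) and (173.5,213) in the top view.

```bash
python3 - <<'E'
from h import *
T=cam("top");S=cam("side")
p=np.round
print("handle top@.115",p(onz(T,(303.5,195.25),.115),4),p(onz(S,(276,160.2),.115),4))
print("tri",tri([ray(T,(303.5,195.25)),ray(S,(276,160.2))]))
print("die@.014",p(onz(T,(299.4,197.8),.014),4))
I=cv2.imread("pics/top.png");H=cv2.cvtColor(I,cv2.COLOR_BGR2HSV)
# prongs: light among dark
g=I.min(2);m=np.zeros_like(g);m[210:240,152:190]=((g[210:240,152:190]>62))*255
n,l,st,ce=cv2.connectedComponentsWithStats(m)
for i in range(1,n):
  if st[i,4]>10: print("comp",st[i].tolist())
for r in range(211,243,2): print(r,''.join('%4d'%v for v in g[r,152:188]))
m=onz(T,(165.3,215.6),.13);q=onz(T,(171.4,235.5),.13);d=q-m
print("mouth",p(m,4),"deep",p(q,4),"prong dir angle",np.degrees(np.arctan2(d[1],d[0])))
# tray rim/box rim lines
for a,b,z in [((141,190),(170,287),.214),((141,190),(170,287),.244),((73,208),(103,306),.244),((75,207),(141,190),.244),((103,306),(170,288),.244),((326,175),(331,285),.16),((361,166),(374,281),.16),((322,175),(328,280),.16)]:
  A=onz(T,a,z);B=onz(T,b,z);print(a,b,p(A[:2],3),p(B[:2],3),p(np.linalg.norm(A-B),3),p(np.degrees(np.arctan2(*(A-B)[[1,0]])),1))
E
```

```text
handle top@.115 [ 0.6013 -0.183   0.115 ] [ 0.602  -0.1781  0.115 ]
tri (array([ 0.60236736, -0.18348767,  0.10954436]), [0.0008, 0.0008])
die@.014 [ 0.6015 -0.1842  0.014 ]
comp [170, 213, 10, 27, 106]
comp [155, 217, 14, 23, 120]
211   45  41  40  41  42  41  35  16  12  22  23  21  11  22  18  26  27  29  22  22   8  20  13  21  20  29  29  25  16  31  13  25  23  19  30  27
213   46  43  35  39  50  42  39  37  26  23  26  28  30  13  20  20  31  12  24  60  70  67  68  59  32  31  13  29  27  17  26  27  21  30  21  28
215   40  45  44  49  40  41  37  41  25  22  23  30  13  23  24  20  18  17  37  62  75  72  73  53  24  13  23  24  22  14  28  18  21  22  25  28
217   42  41  43  39  62  65  53  36  37  23  21  22  11  32  20  24  28  16  44  61  68  71  71  57  23  19  23  22  12  15  30  24  32  25  19  21
219   43  51  54  70  69  71  68  66  42  28  25  21  23  25  24  27  25  24  58  70  68  68  62  41  29  13  37  22  23  27  22  25  29  23  28  26
221   44  45  43  46  67  74  66  66  73  67  37  30   8  26  27  20  16  31  56  74  70  77  61  33  27  25  15  22  24  2
[... 1405 characters left out ...]
72  69  71  74  62  66  60  70  76  67  71  66  70  72  72  81  70  48  41  26  23  17  27  26  28  25  20  18
mouth [0.5598 0.1223 0.13  ] deep [0.5161 0.1091 0.13  ] prong dir angle -163.17042860837893
(141, 190) (170, 287) [0.61  0.156] [0.415 0.098] 0.203 16.5
(141, 190) (170, 287) [0.608 0.149] [0.419 0.093] 0.197 16.5
(73, 208) (103, 306) [0.574 0.286] [0.382 0.226] 0.201 17.3
(75, 207) (141, 190) [0.576 0.282] [0.608 0.149] 0.137 103.4
(103, 306) (170, 288) [0.382 0.226] [0.417 0.093] 0.138 104.8
(326, 175) (331, 285) [ 0.641 -0.227] [ 0.407 -0.233] 0.235 1.4
(361, 166) (374, 281) [ 0.66  -0.304] [ 0.413 -0.326] 0.248 5.1
(322, 175) (328, 280) [ 0.641 -0.219] [ 0.417 -0.227] 0.224 2.1
```

The position checks out: from both views the seal is at about (0.6015, -0.183), and the rack's yaw gives the hook mouth at 16.7°. I'll write a helper for the shifts and compute the first hop.

```bash
cat >> h.py <<'E'
from scipy.spatial.transform import Rotation as Rn
def tool(yaw,tilt=0):
    a=np.radians(yaw);y=np.array([np.cos(a),np.sin(a),0]);z=np.array([0,0,-1.]);x=np.cross(y,z)
    return Rn.from_matrix(np.c_[x,y,z])*Rn.from_rotvec([0,np.radians(tilt),0])
def rel(P,yaw,tilt=0,s=None):
    "grasp point P -> shift mm, turn deg in the present tool axes"
    s=s or get_state();q=np.array(s["eef_rot"]);R0=Rn.from_quat(q[[1,2,3,0]])
    R=tool(yaw,tilt);X=np.array(P,float)+R.as_matrix()[:,2]*grip_point_offset
    return np.round(R0.inv().apply(X-s["eef_pos"])*1000,1).tolist(),np.round((R0.inv()*R).as_rotvec(degrees=True),1).tolist()
SEAT=np.array([.517,.1095,.13]);RY=16.7
def rack(x,y,z,seat=None,ry=None):
    a=np.radians((RY if ry is None else ry)+90);s=SEAT if seat is None else seat
    return np.array([s[0]+np.cos(a)*x-np.sin(a)*y,s[1]+np.sin(a)*x+np.cos(a)*y,z])
E
python3 - <<'E'
from h import *
print(rel([.6015,-.183,.30],4))
print("hookview",rel(rack(-.06,-.03,.33),16.7))
E
```

```text
([-628.7, -591.6, -49.9], [-0.1, 0.0, 68.4])
hookview ([-518.2, -371.2, -80.2], [-0.1, 0.0, 55.7])
```

```bash
python3 -m creep '[85,0,0,-80,0,0,0, 85,-45,-34,-80,0,0,5, 85,-90,-67,-80,0,0,10, 85,-135,-101,-80,0,0,15, 85,-180,-135,-80,0,0,20, 85,-225,-168,-80,0,0,25, 85,-270,-202,-80,0,0,30, 85,-316,-236,-80,0,0,35, 85,-361,-269,-80,0,0,40, 85,-406,-303,-80,0,0,45, 85,-451,-337,-80,0,0,50, 85,-496,-370,-80,0,0,55.7]'
```

```text
time_s: 1.6
eef_pos: [0.543, 0.0672, 0.311]
eef_rot: [-0.0, 0.599, 0.801, -0.0]
wrist_force: [0.1, 0.1, 0.5]
grip_width: 0.0853
grasp_force: 0.0
```

```bash
python3 -m creep '[85,-45,-33,0,0,0,0,85,-45,-33,0,0,0,0,85,-45,-33,0,0,0,0,85,-45,-33,0,0,0,0]'; python3 - <<'E'
from h import *
print(rel(rack(-.1,-.03,.31),16.7))
C=cam("wrist");I=get_image("wrist")[:,:,::-1];cv2.imwrite("pics/w1.png",I);np.savez("w1.npz",K=C[0],k=C[1],R=C[2],t=C[3])
print(np.round(proj(C,[rack(0,0,.13),rack(0,-.045,.13),rack(0,.0075,.13)]),1).tolist())
E
```

```text
time_s: 2.1
eef_pos: [0.5237, 0.0175, 0.3113]
eef_rot: [-0.0, 0.597, 0.803, 0.0]
wrist_force: [-0.3, 0.0, -0.0]
grip_width: 0.0853
grasp_force: 0.0
([-10.0, 50.0, 20.0], [0.0, -0.0, 0.0])
[[269.1, 94.2], [308.8, 94.3], [262.4, 94.2]]
```

View pics/w1.png

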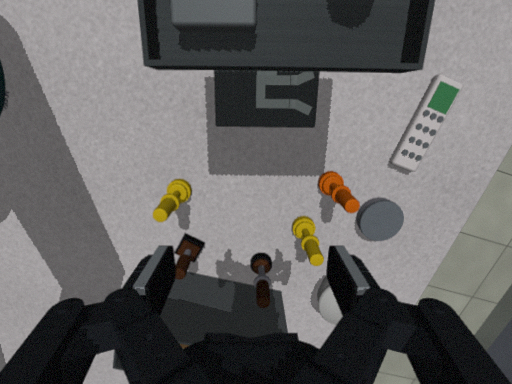

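The wrist view shows the hook open to the right, with prongs at about rows 76 and 103, the closed end near column 265 and tips near column 312. The round seal's handle top is at (263,300) and its base at (261,262). Next I refine the hook from this picture.

```bash
python3 - <<'E'
from h import *
I=cv2.imread("pics/w1.png");d=np.load("w1.npz");C=(d["K"],float(d["k"]),d["R"],d["t"])
g=I.min(2)
for c in range(264,314,4): 
    col=g[70:122,c]; print(c,''.join('%4d'%v for v in col))
# tray front lower edge / upper edge rows
print("row94",g[94,250:285].tolist())
for z in(.13,): 
  for uv in[(266,94),(310,94)]: print(np.round(onz(C,uv,z),4))
E
```

```text
264   40  81  86  83  88  87  84  86  84  88  80  85  87  82  86  83  84  86  84  85  87  85  83  84  87  87  83  73  74  84  87  86  84  85  87  86  88  81  46  28  31  30  26  36  31  36  34  28  30  34  34  33
268   40  83  87  95  89  89  84  85  83  87  87  87  85  83  78  39  34  30  31  33  29  34  33  31  32  35  31  36  49  76  85  81  82  86  86  84  86  80  51  28  36  26  35  37  28  36  28  27  36  30  38  29
272   43  84  91  92  90  86  88  83  87  86  86  84  84  84  86  43  35  27  32  32  34  30  29  33  24  32  31  36  42  74  91  81  83  85  84  80  84  80  56  34  35  34  30  34  39  26  32  31  31  28  31  34
276   34  73  85  76  79  77  88  82  87  90  85  86  85  88  84  38  30  30  27  38  28  27  33  29  32  33  33  31  46  73  88  87  78  80  89  87  86  76  52  34  31  36  31  33  34  30  27  31  33  33  30  31
280   29  49  39  34  33  68  86  85  86  89  90  86  87  89  85  44  32  28  33  28  42  31  27  30  34  28  27  30  43  75  83  83  83  86  83  87  84  81  54  31  34  30  34  31  32  31  39  33  38  39  25  29
284   18  25  28  35  36  68  87  9
[... 1161 characters left out ...]
8  40  71  85  84  87  85  85  86  85  80  80  68  34  27  29  36  32  28  34  29
308   22  59  75  86  87  86  83  85  85  83  59  36  31  33  26  33  35  29  29  38  35  30  29  34  31  29  31  32  32  35  34  36  29  32  37  73  81  82  82  85  87  88  84  81  71  44  33  32  19  36  25  37
312   14  58  75  84  82  84  86  86  67  36  34  34  30  38  30  33  33  32  33  32  32  32  21  27  27  27  29  32  29  33  30  30  31  37  29  32  39  51  37  30  22  34  33  37  34  29  31  26  30  36  28  27
row94 [32, 33, 30, 26, 22, 34, 73, 82, 88, 83, 86, 84, 85, 87, 87, 56, 33, 33, 32, 28, 30, 32, 24, 33, 31, 31, 32, 26, 31, 29, 34, 34, 29, 27, 31]
[0.5136 0.1087 0.13  ]
[0.5613 0.1231 0.13  ]
```

```bash
python3 - <<'E'
from h import *
d=np.load("w1.npz");C=(d["K"],float(d["k"]),d["R"],d["t"])
print("cam rack",np.round(-C[2].T@C[3],3), Rn.from_matrix(C[2]).as_euler('xyz',degrees=True).round(1))
def rk(p): 
    a=np.radians(RY+90);v=p-SEAT;return np.round([1000*(v[0]*np.cos(a)+v[1]*np.sin(a)),1000*(-v[0]*np.sin(a)+v[1]*np.cos(a))],1).tolist()
for n,uv,z in [("outer+x a",(282,74.6),.13),("outer+x b",(291,74.6),.13),("inner+x bottom",(286,84.9),.12),("inner-x a",(282,98.6),.13),("inner-x b",(291,98.6),.13),("outer-x top",(286,107.9),.13),("outer-x bot",(286,107.9),.12),("closed top",(265.3,94),.13),("closed bot",(265.3,94),.12),("tip+",(313,75),.13)]: print(n,rk(onz(C,uv,z)))
E
```

```text
cam rack [0.499 0.098 0.454] [-161.8   -5.3   15.9]
outer+x a [20.6, -13.9]
outer+x b [20.6, -23.9]
inner+x bottom [10.4, -20.0]
inner-x a [-4.7, -14.8]
inner-x b [-4.7, -25.0]
outer-x top [-14.8, -19.7]
outer-x bot [-15.1, -21.0]
closed top [0.2, 4.3]
closed bot [0.4, 3.8]
tip+ [20.3, -48.3]
```

```bash
sed -i 's/^SEAT=.*/SEAT=np.array([.5186,.1128,.13]);RY=16.7/' h.py; python3 - <<'E'
from h import *
print(rel([.6015,-.183,.26],4))
d=np.load("w1.npz");C=(d["K"],float(d["k"]),d["R"],d["t"])
I=cv2.imread("pics/w1.png").astype(int);b,g,r=I[...,0],I[...,1],I[...,2]
m=((r>b*1.6)&(r<110)).astype(np.uint8);m[:,:240]=0;m[:,285:]=0;m[:240]=0;m[325:]=0
ys,xs=np.nonzero(m);print(xs.min(),xs.max(),ys.min(),ys.max())
print(np.round(proj(C,[[.6015,-.183,.115],[.6015,-.183,0.02]]),1))
for y in range(286,312,4): print(y,xs[ys==y])
E
```

```text
([-214.5, 16.6, 70.0], [0.0, -0.0, 12.8])
252 270 254 307
[[262.1 303.2]
 [260.2 267.3]]
286 [257 258 259 260 261 262 263 264 265 266 267]
290 [257 258 259 260 261 262 263 264 265 266 268]
294 [257 258 259 260 261 262 263 264 265 266 267 268 269]
298 [257 258 259 260 261 262 263 264 265 267 268 269]
302 [257 258 259 260 261 262 263 264 265 266 267 268 269]
306 [259 260 261 262 263 264 265 266]
310 []
```

```bash
python3 -m creep '[85,-54,4,0,0,0,3.5,85,-108,8,10,0,0,7,85,-162,12,30,0,0,11,85,-214,17,50,0,0,12.8,85,-214,17,70,0,0,12.8,85,-214,17,70,0,0,12.8,85,-214,17,70,0,0,12.8]'; python3 - <<'E'
from h import *
C=cam("wrist");print(rel([.6015,-.183,.095],4));I0=get_image("wrist")[:,:,::-1];cv2.imwrite("pics/w2.png",I0)
I=I0.astype(int);b,g,r=I[...,0],I[...,1],I[...,2]
P=proj(C,[[.6015,-.183,.115],[.6015,-.183,0.0]]);print(P.round(1))
m=((r>b*1.6)&(r<120)).astype(np.uint8)
n,l,st,ce=cv2.connectedComponentsWithStats(m)
for i in range(1,n):
  if st[i,4]>60: print(st[i].tolist(),ce[i].round(1))
E
```

```text
time_s: 3.02
eef_pos: [0.6018, -0.1827, 0.242]
eef_rot: [0.0, 0.682, 0.731, 0.0]
wrist_force: [0.4, -0.4, -0.0]
grip_width: 0.0847
grasp_force: 0.0
([-0.2, -0.4, 165.7], [0.0, 0.0, -0.0])
[[251.1 184.6]
 [251.1 160.8]]
[301, 0, 43, 34, 602] [323.   15.4]
[68, 58, 69, 36, 1040] [101.3  76.5]
[285, 82, 28, 28, 274] [300.4  98.2]
[122, 146, 44, 36, 860] [145.  164.2]
[240, 150, 25, 16, 204] [252.2 156.9]
[244, 166, 19, 26, 400] [252.8 178.9]
[73, 256, 70, 10, 411] [ 99.4 259.9]
[172, 259, 122, 9, 533] [222.  262.2]
[74, 293, 36, 12, 271] [ 91.1 297.7]
[160, 293, 133, 16, 1272] [233.4 301.7]
```

View pics/w2.png

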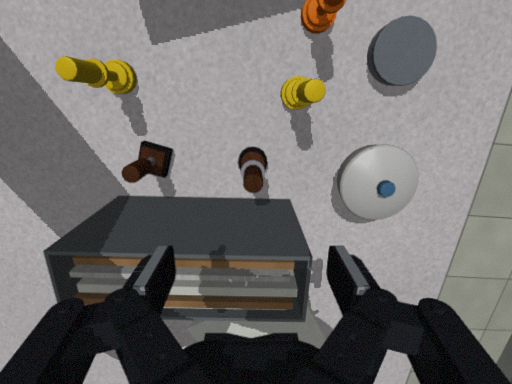

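The round seal's handle top is at (253,182), about 2 mm off the prediction, and the path down is clear. I descend and grip.

```bash
python3 -m creep '[85,2,1,50,0,0,0,85,2,1,100,0,0,0,85,2,1,140,0,0,0,85,2,1,163,0,0,0,85,2,1,163,0,0,0,40,2,1,163,0,0,0,10,2,1,163,0,0,0,10,2,1,163,0,0,0,10,2,1,163,0,0,0,10,2,1,163,0,0,0,10,2,1,163,0,0,0]' 40; python3 - <<'E'
from h import *
s=get_state();print(s["grip_width"],s["grasp_force"],rel([.603,-.181,.097],4)[0])
E
```

```text
time_s: 4.45
eef_pos: [0.603, -0.1821, 0.0792]
eef_rot: [0.001, 0.683, 0.731, 0.0]
wrist_force: [0.3, 0.1, 7.1]
grip_width: 0.0207
grasp_force: 39.4
0.020737673850785465 39.427807331085205 [1.1, 0.0, 0.9]
```

```bash
python3 -m creep '[10,0,0,-10,0,0,0,10,0,0,-50,0,0,0,10,30,-16,-60,0,0,-4,10,70,-36,-60,0,0,-8,10,110,-57,-60,0,0,-12.7,10,126,-64,-60,0,0,-12.7,10,126,-64,-60,0,0,-12.7,10,126,-64,-30,0,0,-12.7,10,126,-64,-10,0,0,-12.7,10,126,-64,-3,0,0,-12.7,10,126,-64,-3,0,0,-12.7]'; python3 - <<'E'
from h import *
s=get_state();print(s["qpos"].round(2) if hasattr(s["qpos"],'round') else s["qpos"]);print(rel([.53,-.06,.097],16.7))
I=get_image("side")[:,:,::-1];cv2.imwrite("pics/s2.png",cv2.resize(I[60:260,150:420],None,fx=2.5,fy=2.5))
E
```

```text
time_s: 5.82
eef_pos: [0.5305, -0.0612, 0.0811]
eef_rot: [0.0, 0.598, 0.801, -0.0]
wrist_force: [0.1, 0.4, -1.7]
grip_width: 0.021
grasp_force: 39.4
[-0.24  0.45  1.81 -0.    0.88 -0.53]
([1.3, -0.1, 2.8], [-0.0, 0.0, -0.2])
```

View pics/s2.png

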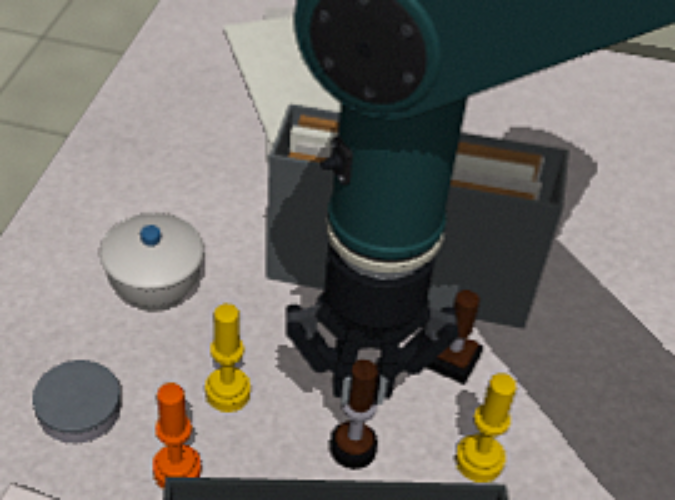

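```bash
python3 -m creep '[10,0,0,1,0,0,0,10,0,0,2,0,0,0,10,0,0,2.5,0,0,0,10,0,0,3,0,0,0,10,0,0,3,0,0,0]'; python3 -m creep '[40,0,0,0,0,0,0,85,0,0,0,0,0,0,85,0,0,0,0,0,0,85,0,0,0,0,0,0,85,0,0,-40,0,0,0,85,0,0,-90,0,0,0,85,0,0,-120,0,0,0,85,-50,0,-120,0,0,0,85,-100,0,-120,0,0,0,85,-100,0,-120,0,0,0,85,-100,0,-120,0,0,0]'; python3 - <<'E'
from h import *
C=cam("wrist");I0=get_image("wrist")[:,:,::-1];cv2.imwrite("pics/w3.png",I0)
P=np.array([.5305,-.0612]);print(proj(C,[[*P,.115],[*P,0]]).round(1))
I=I0.astype(int);b,g,r=I[...,0],I[...,1],I[...,2]
m=((r>b*1.6)&(r<120)).astype(np.uint8)
n,l,st,ce=cv2.connectedComponentsWithStats(m)
for i in range(1,n):
  if st[i,4]>60: print(st[i].tolist(),ce[i].round(1))
for h in(.20,.097): print(rel([.5305,-.061,h],16.7,40))
E
```

```text
time_s: 6.5
eef_pos: [0.5303, -0.0604, 0.0792]
eef_rot: [0.001, 0.598, 0.802, 0.0]
wrist_force: [-1.1, -0.0, 6.3]
grip_width: 0.021
grasp_force: 40.2
time_s: 7.88
eef_pos: [0.5577, -0.1558, 0.1979]
eef_rot: [-0.001, 0.598, 0.801, -0.0]
wrist_force: [-0.0, 0.1, -0.9]
grip_width: 0.0851
grasp_force: 0.0
[[252.6  80.5]
 [252.2  87.1]]
[368, 35, 84, 48, 1485] [410.7  60. ]
[112, 55, 64, 42, 1007] [142.4  77.7]
[240, 66, 26, 28, 568] [252.5  79.2]
[326, 124, 11, 28, 61] [328.8 136.4]
[332, 135, 22, 22, 194] [343.1 146.8]
[352, 138, 25, 29, 411] [363.3 150.6]
[143, 158, 47, 45, 1082] [165.2 180.4]
[69, 285, 41, 14, 286] [ 87.4 291.6]
[160, 302, 140, 35, 940] [228.8 319.7]
([110.1, 0.9, 12.4], [-0.0, 39.9, -0.1])
([110.0, 1.1, 115.4], [-0.0, 39.9, -0.1])
```

View pics/w3.png

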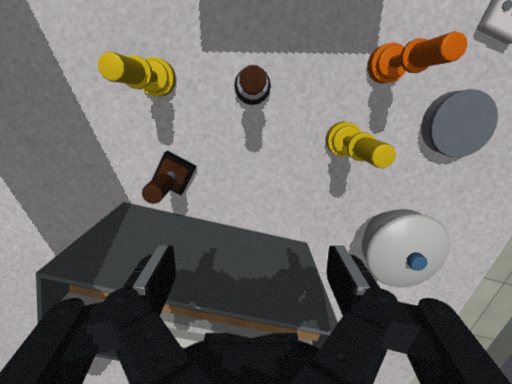

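The seal stands upright at (253,80), exactly where predicted. Now I tilt 40° at a standoff, then approach along the tool axis.

```bash
python3 -m creep '[85,0,0,0,0,10,0,85,10,0,0,0,20,0,85,25,0,15,0,30,0,85,40,1,30,0,40,0,85,52,1,46,0,40,0,85,52,1,46,0,40,0,85,52,1,46,0,40,0,85,52,1,46,0,40,0]'; python3 - <<'E'
from h import *
s=get_state();print(np.round(s["qpos"],2));print(rel([.5305,-.061,.097],16.7,40))
C=cam("wrist");I0=get_image("wrist")[:,:,::-1];cv2.imwrite("pics/w4.png",I0)
print(proj(C,[[.5305,-.061,.115],[.5305,-.061,.068],[.5305,-.061,0]]).round(1))
I=I0.astype(int);b,g,r=I[...,0],I[...,1],I[...,2]
m=((r>b*1.6)&(r<120)).astype(np.uint8)
n,l,st,ce=cv2.connectedComponentsWithStats(m)
for i in range(1,n):
  if st[i,4]>60: print(st[i].tolist(),ce[i].round(1))
E
```

```text
time_s: 8.93
eef_pos: [0.5451, -0.1061, 0.1536]
eef_rot: [-0.273, 0.562, 0.754, 0.204]
wrist_force: [-0.8, -0.8, -0.1]
grip_width: 0.0851
grasp_force: 0.0
[-0.6   0.66  1.43  0.42  1.63 -0.99]
([0.1, -1.3, 92.5], [0.1, 0.1, -0.0])
[[249.8 195.8]
 [250.  212.6]
 [250.1 228.9]]
[358, 161, 82, 64, 1491] [397.8 194.6]
[109, 177, 67, 60, 1224] [142.3 209.2]
[238, 185, 25, 36, 714] [249.9 201.7]
[235, 221, 30, 20, 308] [250.2 231.4]
[364, 259, 44, 32, 546] [383.2 275.4]
[160, 310, 13, 18, 134] [166.2 318.2]
```

```bash
python3 -m creep '[85,0,-1,40,0,0,0,85,0,-1,75,0,0,0,85,0,-1,92,0,0,0,85,0,-1,92,0,0,0,40,0,-1,92,0,0,0,10,0,-1,92,0,0,0,10,0,-1,92,0,0,0,10,0,-1,92,0,0,0,10,0,-1,92,0,0,0,10,0,-1,92,0,0,0]' 50; python3 - <<'E'
from h import *
s=get_state();print(s["eef_pos"],s["wrist_force"],rel([.5305,-.061,.097],16.7,40))
# plan in tool axes: waypoints of grasp point, seal raised dz above hang height
for n,P in dict(lift=[.5305,-.061,.20],a=rack(-.03,-.09,.185),b=rack(0,-.085,.180)).items(): print(n,np.round(P,3),rel(P,16.7,40))
E
```

```text
time_s: 10.22
eef_pos: [0.5271, -0.05, 0.0822]
eef_rot: [-0.274, 0.562, 0.753, 0.205]
wrist_force: [1.3, -1.4, 5.9]
grip_width: 0.0208
grasp_force: 48.9
[ 0.5271069  -0.04995447  0.08221567] [ 1.32561942 -1.40895999  5.87609945] ([0.7, 0.1, -0.1], [0.1, 0.0, -0.1])
lift [ 0.53  -0.061  0.2  ] ([66.8, 0.2, -79.0], [0.1, 0.0, -0.1])
a [0.613 0.11  0.185] ([164.6, 128.3, 22.7], [0.1, 0.0, -0.1])
b [0.6   0.137 0.18 ] ([184.4, 123.2, 45.8], [0.1, 0.0, -0.1])
```

```bash
python3 -m creep '[10,6,0,-8,0,0,0,10,25,0,-30,0,0,0,10,50,0,-60,0,0,0,10,67,0,-79,0,0,0,10,83,21,-62,0,0,0,10,99,43,-45,0,0,0,10,116,64,-28,0,0,0,10,132,86,-11,0,0,0,10,148,107,6,0,0,0,10,165,128,23,0,0,0,10,165,128,23,0,0,0,10,165,128,23,0,0,0]'; python3 - <<'E'
from h import *
s=get_state();print(np.round(s["qpos"],2),s["grip_width"]);print(rel(rack(-.0,-.085,.180),16.7,40))
C=cam("wrist");cv2.imwrite("pics/w5.png",get_image("wrist")[:,:,::-1]);np.savez("w5.npz",K=C[0],k=C[1],R=C[2],t=C[3])
print(proj(C,[rack(0,0,.13),rack(0,-.045,.13),rack(-.03,-.09,.15)]).round(1))
E
```

```text
time_s: 11.72
eef_pos: [0.6084, 0.1219, 0.1701]
eef_rot: [-0.274, 0.562, 0.753, 0.204]
wrist_force: [0.1, -0.1, -1.3]
grip_width: 0.0211
grasp_force: 48.9
[-0.26  0.62  1.45  0.58  1.5  -0.72] 0.02110346368989472
([19.5, -3.7, 22.1], [0.0, 0.0, -0.1])
[[135.5 234.1]
 [194.2 234. ]
 [253.7 272.7]]
```

View pics/w5.png

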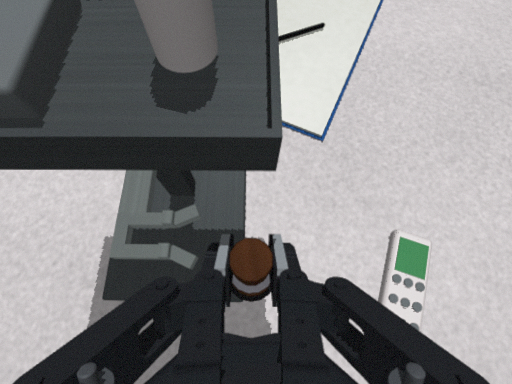

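The seal is held upright with its handle top at (250,262). The prongs run along rows 218 and 248 with lips near column 169, and the tips are at (197,209) and (194,265). I measure the edges to refine.

```bash
python3 - <<'E'
from h import *
I=cv2.imread("pics/w5.png");d=np.load("w5.npz");C=(d["K"],float(d["k"]),d["R"],d["t"])
g=I.max(2)
for c in (135,142,150,156,166,174,180): print(c,''.join('%4d'%v for v in g[208:264,c]))
E=lambda x,z,y:proj(C,[rack(x,y,z)])[0].round(1).tolist()
for y in(0,-.015,-.035): print(y,[(n,E(x,z,y)) for n,x,z in [("o+",.0175,.13),("i+t",.0075,.13),("i+b",.0075,.12),("i-t",-.0075,.13),("o-t",-.0175,.13),("o-b",-.0175,.12)]])
print("row234",g[230,110:150].tolist(),"closed",E(0,.13,.0075),E(0,.12,.0075))
print("lip",E(.0125,.136,-.020),E(.0125,.136,-.028),E(-.0125,.136,-.020),E(-.0125,.136,-.028))
for r in(214,217,248,252): print(r,g[r,150:205].tolist())
E
```

```text
135  114 118 116 115 115 111 110 112 111 110 113 112 111 111 111 113 103  93  84  83  66  51  50  46  52  48  51  42  52  47  51  52  48  51  49  60 102 113 114 113 110 109 112 110 115 114 110 116 110 106  92  64  52  52  48  51
142  114 113 115 116 115 110 112 114 110 107 115 111 112 113 117 112 102  94  90  82  73  55  48  48  51  49  50  43  47  50  51  51  51  44  52  51  97 114 114 112 115 114 114 118 111 115 112 111 111 103  93  63  51  45  49  46
150   70  68  68  68  95 112 114 113 115 112 114 112 112 114 112 112 109  90  90  86  78  60  47  44  46  49  46  45  51  51  50  48  48  47  49  51  97 113 116 115 112 113 115 113 113 117 111 113 113 108  90  69  50  47  50  48
156   76  77  76  78  99 108 108 114 114 112 112 112 110 112 115 115 107  94  87  86  81  65  51  44  50  50  53  40  49  51  45  47  48  45  49  51  93 114 113 114 114 110 115 115 114 115 114 115 112 109  96  72  56  45  43  46
166   78  81  97 117 117 117 118 116 116 118 121 119 118 119 112  96  92  89  89  88  70  51  47  46  49  49  50  46  48  49  49  46  48  50  68 101 123 119 119 117 120 117 121 119 116
[... 1601 characters left out ...]
15, 115, 118, 120, 119, 119, 116, 110, 86, 66, 89, 107, 109, 111, 115, 111, 112, 112, 110, 114, 113, 112, 114, 111, 112, 114, 112, 107, 104, 99, 93, 90, 84, 84, 84, 86, 87, 83, 80, 80, 76]
248 [112, 115, 113, 112, 111, 115, 114, 115, 115, 117, 112, 115, 115, 121, 118, 120, 120, 117, 96, 65, 78, 101, 110, 111, 114, 106, 119, 113, 109, 104, 91, 67, 56, 51, 48, 47, 50, 46, 49, 49, 41, 50, 47, 47, 50, 48, 51, 45, 45, 48, 52, 42, 44, 46, 48]
252 [113, 113, 113, 112, 107, 111, 114, 116, 118, 113, 116, 118, 119, 118, 121, 118, 116, 113, 86, 72, 87, 109, 112, 113, 114, 110, 113, 113, 113, 110, 112, 114, 111, 114, 112, 117, 108, 100, 93, 76, 64, 51, 47, 46, 46, 50, 51, 50, 49, 47, 49, 46, 45, 49, 49]
```

```bash
python3 - <<'E'
from h import *
I=cv2.imread("pics/w5.png").astype(int);d=np.load("w5.npz");C=(d["K"],float(d["k"]),d["R"],d["t"])
b,g,r=I[...,0],I[...,1],I[...,2];m=((r>b*1.6)).astype(np.uint8);m[:225]=0;m[305:]=0;m[:,225:278][m[:,225:278]>1]=0
n,l,st,ce=cv2.connectedComponentsWithStats(m)
for i in range(1,n):
  if st[i,4]>60: print(st[i].tolist(),ce[i].round(1))
s=get_state();q=np.array(s["eef_rot"]);R=Rn.from_quat(q[[1,2,3,0]]).as_matrix();G=np.array(s["eef_pos"])-R[:,2]*grip_point_offset
print("grasp",G.round(4))
a=np.linspace(0,2*np.pi,40)
for h,rad in((.115,.011),(.068,.015),(.062,.015),(.022,.017)):
  c=G+[0,0,h-.0966];p=proj(C,[c+[rad*np.cos(t),rad*np.sin(t),0] for t in a]);print(h,p.min(0).round(1),p.max(0).round(1))
for y in range(284,304,2): print(y,I[y,232:272].max(1).tolist())
print(rel(rack(0,-.085,.1795),16.7,40),rel(rack(0,-.002,.1795),16.7,40))
E
```

```text
[229, 239, 44, 46, 1594] [250.7 260.6]
[238, 288, 30, 9, 81] [252.3 293.1]
grasp [0.612  0.11   0.1845]
0.115 [228.4 239.6] [275.  287.5]
0.068 [228.  247.5] [275.3 296.5]
0.062 [228.7 249. ] [274.5 296.5]
0.022 [230.2 254.4] [273. 299.]
284 [21, 54, 85, 100, 103, 103, 103, 105, 105, 106, 97, 92, 79, 52, 40, 39, 36, 34, 33, 36, 39, 35, 37, 33, 41, 65, 85, 95, 103, 108, 107, 105, 104, 104, 107, 103, 87, 55, 22, 18]
286 [13, 29, 44, 61, 94, 105, 106, 102, 103, 104, 104, 104, 102, 110, 99, 97, 93, 95, 93, 96, 98, 92, 96, 96, 97, 106, 107, 109, 108, 106, 103, 105, 114, 103, 98, 79, 46, 26, 14, 16]
288 [20, 17, 19, 29, 45, 68, 96, 103, 107, 100, 100, 103, 103, 109, 105, 104, 102, 102, 107, 103, 106, 105, 105, 104, 105, 107, 102, 107, 104, 108, 108, 98, 76, 60, 42, 30, 24, 31, 24, 15]
290 [13, 14, 15, 26, 15, 30, 36, 49, 63, 70, 83, 96, 110, 111, 104, 108, 110, 106, 107, 107, 107, 109, 108, 108, 105, 106, 109, 105, 92, 70, 61, 49, 43, 37, 22, 19, 11, 27, 22, 27]
292 [33, 15, 19, 16, 29, 17, 19, 27, 41, 44, 41, 45, 61, 64, 76, 88, 97, 103, 93, 90, 80, 79, 75, 74, 73, 70, 66, 54, 53, 46, 32,
[... 308 characters left out ...]
, 19, 28, 21, 22, 12, 15, 14, 37, 108, 174, 199, 208, 210, 213, 140]
298 [49, 44, 43, 51, 50, 45, 46, 27, 25, 19, 18, 22, 19, 18, 17, 19, 15, 18, 25, 19, 21, 14, 5, 21, 22, 16, 19, 21, 19, 28, 70, 112, 175, 205, 211, 211, 215, 212, 213, 145]
300 [48, 47, 47, 45, 48, 49, 48, 45, 48, 39, 49, 90, 93, 68, 52, 45, 41, 25, 20, 27, 26, 18, 40, 40, 52, 67, 76, 92, 118, 123, 126, 134, 129, 133, 196, 210, 217, 214, 212, 175]
302 [107, 109, 109, 108, 100, 99, 99, 101, 103, 117, 121, 125, 129, 129, 127, 122, 121, 119, 118, 119, 115, 121, 130, 132, 129, 132, 129, 127, 127, 127, 133, 132, 137, 187, 212, 212, 213, 211, 214, 209]
([19.4, -3.7, 22.8], [0.0, 0.0, -0.1]) ([19.2, -86.7, 22.7], [0.0, 0.0, -0.1])
```

```bash
python3 - <<'E'
from h import *
from scipy.optimize import least_squares
d=np.load("w5.npz");C=(d["K"],float(d["k"]),d["R"],d["t"])
G=np.array([.612,.110,.1845]);a=np.linspace(0,2*np.pi,73);rx=np.array([np.cos(np.radians(106.7)),np.sin(np.radians(106.7)),0]);ry=np.cross([0,0,1],rx)
def rows(dx,th,dz=0):
    R=Rn.from_rotvec(-ry*np.radians(th)).as_matrix() # lean: + moves bottom to rack -x/+x
    o=[]
    for h,r,e in((.115,.011,0),(.115,.011,1),(.062,.015,1),(.022,.017,1),(.014,.021,1),(0,.021,1)):
        p=proj(C,[G+rx*dx+[0,0,dz]+R@np.array([r*np.cos(t),r*np.sin(t),h-.0966]) for t in a]);o.append(p[:,1].max() if e else p[:,1].min())
    return np.array(o)
print(rows(0,0).round(1),rows(0,2).round(1))
obs=np.array([238.8,285,292.8,295.5,np.nan,300.9])
f=lambda v:[x for x in (rows(v[0],v[1])-obs) if x==x]
s=least_squares(f,[.001,0],x_scale=[1e-3,1]);print(s.x,np.round(s.fun,1))
s=s.x
R=Rn.from_rotvec(-ry*np.radians(s[1])).as_matrix();v=R@np.array([0,0,.06-.0966]);print("offset at stem, rack x mm",1000*(s[0]+v@rx))
E
```

```text
[239.5 287.4 296.4 299.  304.3 303.8] [240.7 288.9 294.4 295.4 300.3 299.5]
[0.00112738 0.95557399] [-1.   0.6  0.8  0.2 -0.6]
offset at stem, rack x mm 1.737760668472724
```

```bash
python3 -m creep '[10,6,-1,7,0,0,0,10,12,-2,14,0,0,0,10,18,-4,22,0,0,0,10,18,-4,22,0,0,0,10,18,-16,22,0,0,0,10,18,-28,22,0,0,0,10,18,-40,22,0,0,0,10,18,-48,22,0,0,0,10,18,-52,22,0,0,0,10,18,-56,22,0,0,0,10,18,-56,22,0,0,0]'; python3 - <<'E'
from h import *
s=get_state();print(rel(rack(-.0016,-.0025,.1795),16.7,40),np.round(s["moment"],2))
C=cam("wrist");I=get_image("wrist")[:,:,::-1];cv2.imwrite("pics/w6.png",cv2.resize(I[170:320,150:350],None,fx=4,fy=4,interpolation=cv2.INTER_CUBIC))
E
```

```text
time_s: 13.15
eef_pos: [0.5474, 0.1329, 0.165]
eef_rot: [-0.274, 0.562, 0.753, 0.204]
wrist_force: [0.4, 0.5, -1.8]
grip_width: 0.0207
grasp_force: 49.0
([-0.4, -30.9, -0.5], [0.1, 0.0, -0.1]) [-0.45 -0.14 -0.02]
```

View pics/w6.png

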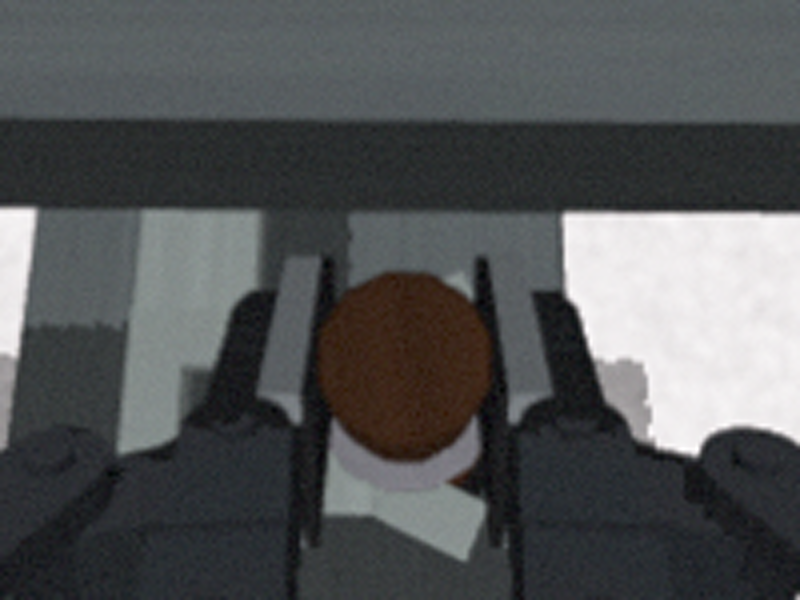

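The stem is in the gap with the collar above the prongs (picture centre, about (405,440) in the crop), and no force is showing. I continue to the seat, then check.

```bash
python3 -m creep '[10,0,-8,-0.5,0,0,0,10,0,-16,-0.5,0,0,0,10,0,-24,-0.5,0,0,0,10,0,-28,-0.5,0,0,0,10,0,-31,-0.5,0,0,0,10,0,-31,-0.5,0,0,0,10,0,-31,-0.5,0,0,0]'; python3 - <<'E'
from h import *
s=get_state();print(s["wrist_force"],np.round(s["moment"],2));print("down to hang",rel(rack(-.0016,-.0025,.1646),16.7,40))
E
```

```text
time_s: 14.08
eef_pos: [0.5181, 0.1238, 0.1654]
eef_rot: [-0.274, 0.562, 0.753, 0.205]
wrist_force: [0.6, -0.4, -0.3]
grip_width: 0.0207
grasp_force: 49.0
[ 0.58751241 -0.44524111 -0.3153844 ] [-0.41 -0.11 -0.  ]
down to hang ([-9.9, -0.2, 11.4], [0.1, 0.0, -0.1])
```

```bash
python3 -m creep '[10,-2,0,2.4,0,0,0,10,-4,0,4.8,0,0,0,10,-6,0,7.1,0,0,0,10,-7.5,0,9,0,0,0,10,-8.4,0,10,0,0,0,10,-8.4,0,10,0,0,0,10,-8.4,0,10,0,0,0]'; python3 -m creep '[10,-0.3,0,0.4,0,0,0,10,-0.6,0,0.8,0,0,0,10,-0.6,0,0.8,0,0,0]';python3 -m creep '[10,-0.3,0,0.4,0,0,0,10,-0.6,0,0.8,0,0,0,10,-0.6,0,0.8,0,0,0]'
```

```text
time_s: 14.95
eef_pos: [0.5179, 0.1238, 0.1524]
eef_rot: [-0.274, 0.562, 0.753, 0.204]
wrist_force: [-0.6, 0.2, -0.6]
grip_width: 0.0203
grasp_force: 49.0
time_s: 15.32
eef_pos: [0.5178, 0.1238, 0.1513]
eef_rot: [-0.274, 0.562, 0.753, 0.204]
wrist_force: [1.0, -0.2, -1.0]
grip_width: 0.0205
grasp_force: 49.0
time_s: 15.7
eef_pos: [0.5178, 0.1239, 0.1502]
eef_rot: [-0.274, 0.562, 0.753, 0.204]
wrist_force: [0.2, -0.0, -1.5]
grip_width: 0.0204
grasp_force: 49.0
```

```bash
for i in 1; do python3 -m creep '[10,-0.3,0,0.4,0,0,0,10,-0.5,0,0.6,0,0,0,10,-0.5,0,0.6,0,0,0]'; done; python3 -m creep '[10,-0.3,0,0.4,0,0,0,10,-0.5,0,0.6,0,0,0,10,-0.5,0,0.6,0,0,0]'; python3 - <<'E'
from h import *
I=get_image("wrist")[:,:,::-1];S=get_image("side")[:,:,::-1]
a=cv2.resize(I[170:320,150:350],(600,450));cv2.imwrite("pics/w7.png",a)
E
```

```text
time_s: 16.08
eef_pos: [0.5178, 0.1239, 0.1502]
eef_rot: [-0.274, 0.562, 0.753, 0.205]
wrist_force: [-0.0, -1.8, 4.7]
grip_width: 0.0207
grasp_force: 49.6
time_s: 16.45
eef_pos: [0.5179, 0.124, 0.1501]
eef_rot: [-0.274, 0.562, 0.753, 0.205]
wrist_force: [-2.2, -3.8, 10.4]
grip_width: 0.0207
grasp_force: 50.1
```

Contact came at z = 0.150, the height expected for the collar on the prongs (the lips would be 6 mm higher). I ease the load, release, and back off along the tool axis.

```bash
python3 -m creep '[10,0.6,0,-0.8,0,0,0,10,0.6,0,-0.8,0,0,0,10,0.6,0,-0.8,0,0,0]' 20; python3 -m creep '[26,0,0,0,0,0,0,32,0,0,0,0,0,0,45,0,0,0,0,0,0,55,0,0,0,0,0,0,55,0,0,0,0,0,0,55,0,0,-10,0,0,0,55,0,0,-25,0,0,0,55,0,0,-50,0,0,0,55,0,0,-80,0,0,0,55,0,0,-110,0,0,0,55,0,0,-110,0,0,0]'; python3 - <<'E'
from h import *
C=cam("wrist");I=get_image("wrist")[:,:,::-1]
print(proj(C,[rack(0,-.0006,.183),rack(0,-.0006,.133)]).round(1));cv2.imwrite("pics/w8.png",I)
E
```

```text
time_s: 16.92
eef_pos: [0.5178, 0.1239, 0.1501]
eef_rot: [-0.274, 0.562, 0.753, 0.205]
wrist_force: [-0.0, -1.4, 5.1]
grip_width: 0.0208
grasp_force: 49.3
time_s: 18.3
eef_pos: [0.54, 0.0541, 0.2359]
eef_rot: [-0.272, 0.562, 0.754, 0.205]
wrist_force: [0.5, -0.9, 0.3]
grip_width: 0.0552
grasp_force: 0.0
[[247.2 185.1]
 [247.7 203.4]]
```

View pics/w8.png

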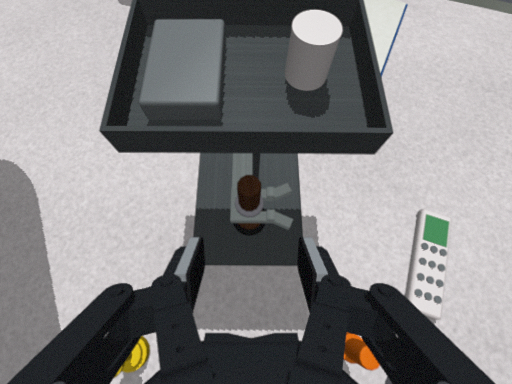

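The seal hangs on the prongs, with its handle top at (249,182), collar at (249,210) and the lips to its right near column 268. I let it settle, confirm it is still, and hand in.

```bash
python3 -m creep '[55,0,0,0,0,0,0,55,0,0,0,0,0,0,55,0,0,0,0,0,0,55,0,0,0,0,0,0,55,0,0,0,0,0,0,55,0,0,0,0,0,0,55,0,0,0,0,0,0,55,0,0,0,0,0,0]'; python3 - <<'E'
from h import *
A=get_image("wrist").astype(int)
def f(I):
    m=(I[...,0]>I[...,2]*1.6);m[:160]=0;m[225:]=0;m[:,:225]=0;m[:,275:]=0;ys,xs=np.nonzero(m);return xs.mean().round(2),ys.mean().round(2),len(xs)
for _ in range(6): B=get_image("wrist").astype(int)
print(f(cv2.imread("pics/w8.png")[:,:,::-1].astype(int)),f(A),f(B));a,b=f(A),f(B)
if abs(a[0]-b[0])<.4 and abs(a[1]-b[1])<.4: print(sign_off())
E
```

```text
time_s: 19.35
eef_pos: [0.538, 0.0561, 0.234]
eef_rot: [-0.274, 0.562, 0.753, 0.204]
wrist_force: [-0.8, -0.6, 1.3]
grip_width: 0.0552
grasp_force: 0.0
(np.float64(248.84), np.float64(193.06), 667) (np.float64(251.03), np.float64(194.37), 664) (np.float64(251.07), np.float64(194.4), 659)
the job is handed in; nothing more can be done
None
```

The round seal hangs still on the rack's hook with its collar behind the lips, the gripper is clear of it, and the job was handed in at about 20 s; I did not touch the square seal, cup, remote or ink tin.

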